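# Pack the pocket meter into its foam-lined case

### The job

Put the white pocket tester away in its open carrying case: lay it display side up in the cutout of its own outline and press it down into the snug foam until it sits fully home on the bottom of the cutout, level along its whole length, then let go. Do not knock over or push away the beaker and the bottles standing round.

Things in the scene. Friction and masses are not known exactly. Their poses are not given: they have to be found in the camera images.
- meter: Pocket tester lying display up, 150 mm long, 0.12 kg. Origin: centre of its underside at mid-length; own +y along its length towards the wide end, +x across, +z up. White head: y -10 to +75 mm, 42 mm wide, 30 mm tall. Grey ribbed probe end: y -75 to -10, 28 mm wide, 26 mm tall. Sides upright, lower long edges rounded 6 mm. Grip it across its width; its flat top may be pushed.
- meter_head (a point): Centre of the flat top of the tester's wide head (in the tester's frame x 0, y 32, z 30 mm).
- case: Hard black case, fixed on the table. Origin: centre of the underside of its lower half, 128 mm (x) by 218 mm (y); top of foam 38 mm above the table. Handle on the -x side out to x -84 mm; lid folded back flat on the +x side, x 70 to 198 mm, 18 mm tall. Two round vial caps stand 6 mm above the foam at x -40 and +40, y -50 mm.
- case_bed (a point): Centre of the bottom of the cutout, 20 mm above the table, axes as the case's. Cutout 18 mm deep: y -14 to +79 mm 47 mm wide (head), y -79 to -14 mm 33 mm wide (probe end). The seated tester's origin and axes coincide with this point's (head towards +y); its head's top is then 50 mm above the table, 12 mm above the foam.
- case_head_pads (a point): Point at foam-top height midway between the head's two springy foam pads (case y 33 mm), which bulge 4 mm into each side of the cutout over y 5 to 61 mm and leave 39 mm; their tops slope over 8 mm as a lead-in. Laid in, the tester rests on the pads about 8 mm too high; pushing it home takes about 12 N (at most 16 N); then friction holds it.
- case_probe_pads (a point): The same point between the softer pads of the probe end (case y -48 mm), over y -66 to -30 mm, which leave 25 mm. If one end stays up, push on that end.
- beaker: Clear beaker standing on the table, 88 mm across, 99 mm tall; origin centre of its underside. Bystander.
- amber_bottle: Dark amber bottle with black cap, the nearest to the robot of three like it, 45 mm across, 104 mm tall, standing; origin centre of its underside. Bystander.
- oil_bottle: Aluminium bottle with white cap, 73 mm across, 136 mm tall, standing; origin centre of its underside. Bystander.
Mind the look-alikes: they are no part of the job. Of the things that look like the meter, the largest one is meant.

How it is judged:
By the outcome, as a careful person would: the job done as asked, in the order asked, and still so for the second after the job is handed in, with the robot touching nothing.
It also fails if it takes over 56 s, if anything falls off the work surface, if the arm or the gripper's body presses on something with over 40 N, if the wrist force passes 120 N, or if a joint passes its speed limit or range.

### The arm

A 6-joint arm with a two-finger parallel gripper is mounted at the origin on the work surface; the furniture and walls round the work are solid. World frame = base frame: x ahead of the robot, y to its left, z up, the work surface at z = 0. Lengths are in m, angles in degrees, forces in N, time in s.
With the tool pointing down it reaches from about 0.325 to 0.925 m from the base axis. Payload 3.1 kg.
Tool frame: the origin (TCP) lies midway between the tips of the shut fingers; the grasp point (between the pads) lies 19 mm behind it; z points along the fingers, y is the line along which they close (so a half turn about z gives the same grasp; the last joint's range is limited). The gripper opens to 85 mm and grips with 20 to 120 N. Pads are 22 mm wide; open, the fingers measure 114 mm over their backs; the gripper's body (76 mm by 85 mm) begins 54 mm behind the grasp point. The pads swing forward as they close: fully open they stand 13 mm farther back than shut.
Start: joints at [65.478, 12.427, 92.441, -0, 75.132, -6.429], TCP at [0.194, 0.594, 0.231] pointing down, gripper open.
Joint ranges: [-157.48, 157.48], [-44.54, 120.13], [17.64, 146.25], [-64.5, 244.5], [7.68, 150.69], [-147.95, 147.95]. Speed limits (degrees/s): [159.86, 159.86, 180, 180, 180, 180].

### API

Orientations are given as a 3x3 rotation matrix whose columns are the frame's x, y, z axes.
In Python, from station import r gives the robot as it stands.
- The arm moves only by the tool move_arm, never from a script. Its argument "motion" is a list of rows, each an object of numbers: "x", "y", "z": the shift along the tool's x, y, z in m; "roll": the turn about the tool's z in degrees. In form: [{"x": .., "y": .., "z": .., "roll": ..}, ...]. A call has exactly 10 rows; each row is the pose to reach, as a shift and turn from the pose commanded when the call began, along the tool's axes at that moment; what a row does not reach only later rows make up. A row lasts 1/12 s, in which the tool goes at most 41.7 mm and 7.16 degrees, less where a joint would pass 70% of its speed; a pose out of reach is approached as far as the arm can. A call with a gripper value outside its range is refused whole. "hand" is the gripper's target within -1 to 1 (shut at 1, half-way at 0, fully open at -1), set as the call begins (left out, the last holds). The fingers move at their own pace and stop on an object; "newtons" is the grip in N (left out, the last holds). Time passes only in rows, so rows that repeat a pose let the fingers close, or fill a call up. It gives the time, the measured TCP pose, the force, the opening and the grip force at its end, in the units of the state.
- r.observe(): the state, without advancing time (a new reading comes with each control period).
- r.read_camera(name): name is "scene" or "side" or "wrist"; returns the picture (400x640x3 uint8, blue, green, red); there is no depth.
- r.camera_model(name): a dict with "vertical_fov" (degrees; the focal length in pixels is half the picture's height over the tangent of half this angle, whatever the lens; pixels are square), "cx", "cy" (the principal point, pixels), "k1" (the pictures are not rectified: a ray, as slopes to the right and down, at radius r is drawn at 1 + k1 r^2 times it, then the intrinsics apply), "R" (3x3) and "t" (3): a world point X has camera coordinates R X + t; the wrist camera has in their place "T_tool_cam" (4x4, takes a point from camera to tool coordinates, whose origin is the TCP and whose axes are the flange's). Camera axes: x right, y down, z forward; pixel columns grow to the right and rows downward; lengths in m; the calibration is good to about 2 mm. A picture is of the moment at which its call begins: read the wrist's pose just before it. camera_model takes no time and is no camera call.
- r.hand_in(): hands the job in; it is judged then, once.
Trained networks look in the newest picture that a camera, given by its name, has taken for a name from the list of things; names that differ only in an ending like _2 or _b are one class to them, and where a whole thing is asked for, a point or a joint stands for the part that bears it (a point fixed in the world has none). Each returns a list of dicts, best first, with "score" (0 to 1); they miss things now and then, are a little off and sometimes report something else, mostly with a low value. They report only what shows in the picture. A call takes as long as a camera call. They do not tell look-alikes from the thing itself.
- r.masks_of(camera, query): "pixels" (400x640 bool, what is visible of it) and "at" ([column, row] in pixels, amid what is visible of it).
The state is a dict: "clock": time; "q": joint angles; "dq": joint speeds; "joint_efforts": joint torques, N m; "eef_pos": TCP position; "tcp_rot": TCP orientation; "force": force on the tool from outside, world axes, zero at the start; "ft_torque": the same for the moment, N m; "finger_gap": finger opening in m; "gripper_force": force on a finger pad.
Only numpy, scipy, OpenCV 4.12 (cv2) and the standard library are available. Lean on these libraries where they do the work, as an engineer would, in place of code of your own. Each camera call takes 0.05 s, during which the arm holds its last target. There are 200 camera calls.

## Working session

There is one attempt and no reset: what is moved stays moved. The work goes in short steps, Python scripts to look and compute and a tool call to move; the robot and the scene stay as the last step left them, time stands still between calls to the robot, and variables do not carry over. Pictures are saved under pics/ and viewed, at most 10 in all, crops included, and the job is handed in when it is done.

Besides the shell and the picture viewer there is one more tool, called after "Call:" by a JSON object that holds its "op" and its "data". move_arm: Moves the arm, as the interface text tells. Its arguments: {"type":"object","properties":{"motion":{"type":"array","items":{"type":"object","properties":{"x":{"type":"number"},"y":{"type":"number"},"z":{"type":"number"},"roll":{"type":"number"}}}},"hand":{"type":"number"},"newtons":{"type":"number"}},"required":["motion"]}

```bash
mkdir -p pics
cat > h.py <<'E'
import numpy as np,cv2
from station import r
def K(m):
    f=200/np.tan(np.radians(m["vertical_fov"])/2); return f
def cam(name,st=None):
    m=r.camera_model(name)
    if name=="wrist":
        T=np.array(m["T_tool_cam"]); W=np.eye(4); W[:3,:3]=st["tcp_rot"]; W[:3,3]=st["eef_pos"]
        W=W@T; R=W[:3,:3].T; t=-R@W[:3,3]
    else: R=np.array(m["R"]); t=np.array(m["t"])
    f=K(m); return dict(f=f,c=np.array([m["cx"],m["cy"]]),k=m["k1"],R=R,t=t)
def proj(c,X):
    p=np.atleast_2d(X)@c["R"].T+c["t"]; s=p[:,:2]/p[:,2:]; r2=(s**2).sum(1,keepdims=True)
    return s*(1+c["k"]*r2)*c["f"]+c["c"]
def back(c,uv,z):
    d=(np.atleast_2d(uv)-c["c"])/c["f"]; s=d.copy()
    for _ in range(20): s=d/(1+c["k"]*(s**2).sum(1,keepdims=True))
    v=np.c_[s,np.ones(len(s))]@c["R"]; o=-c["R"].T@c["t"]
    return o+v*((z-o[2])/v[:,2:])
E
python3 - <<'E'
from h import *
s=r.observe(); print(s["clock"],s["eef_pos"],np.round(s["tcp_rot"],3),s["force"],s["finger_gap"])
for n in ["scene","side","wrist"]:
    im=r.read_camera(n); cv2.imwrite(f"pics/{n}0.png",im); c=cam(n,s); print(n,c["f"],c["k"],-c["R"].T@c["t"])
    for q in ["meter","case","beaker","amber_bottle","oil_bottle"]:
        for d in r.masks_of(n,q): 
            z={"meter":.03,"case":.038}.get(q,.05)
            print(n,q,round(d["score"],2),np.round(d["at"]),d["pixels"].sum(),np.round(back(c,d["at"],z)[0],3))
a=[cv2.imread(f"pics/{n}0.png") for n in["scene","side"]]
cv2.imwrite("pics/both.png",cv2.resize(np.vstack(a),(480,600)))
E
```

```text
0.0 [0.19375514 0.59334622 0.22995853] [[-0.951  0.311 -0.001]
 [ 0.311  0.951 -0.002]
 [ 0.    -0.002 -1.   ]] [-0.19792878 -0.05146611  1.02059529] 0.0855191217325056
scene 498.5692192641265 -0.08513848892784427 [-0.32442265 -1.40167832  0.78508439]
scene meter 0.76 [287. 195.] 212 [0.492 0.167 0.03 ]
scene meter 0.71 [364. 194.] 278 [0.765 0.036 0.03 ]
scene meter 0.33 [361. 234.] 2422 [ 0.557 -0.237  0.03 ]
scene case 0.83 [359. 233.] 2355 [ 0.545 -0.239  0.038]
scene beaker 0.82 [266. 167.] 476 [0.536 0.443 0.05 ]
scene amber_bottle 0.84 [366. 191.] 269 [0.76  0.022 0.05 ]
scene oil_bottle 0.7 [399. 250.] 1067 [ 0.572 -0.408  0.05 ]
side 490.10427963571294 -0.0031037380771159768 [0.32826045 1.2866671  0.6140783 ]
side meter 0.92 [396. 256.] 348 [0.346 0.226 0.03 ]
side meter 0.8 [346. 248.] 282 [0.471 0.201 0.03 ]
side meter 0.67 [286. 238.] 374 [0.635 0.167 0.03 ]
side case 0.58 [322. 193.] 2589 [ 0.592 -0.138  0.038]
side beaker 0.88 [296. 288.] 918 [0.546 0.431 0.05 ]
side beaker 0.49 [346. 161.] 663 [ 0.554 -0.436  0.05 ]
side amber_bottle 0.82 [255. 210.] 456 [0.754 0.046 0.05 ]
side oil_bottle 0.64 [344. 161.] 702 [ 0.561 -0.435  0.05 ]
side oil_bottle 0.41 [346. 247.] 301 [0.466 0.234 0.05 ]
wrist 324.77659855367153 -0.05495748177890962 [0.1188197  0.61802226 0.3729638 ]
```

View pics/scene0.png

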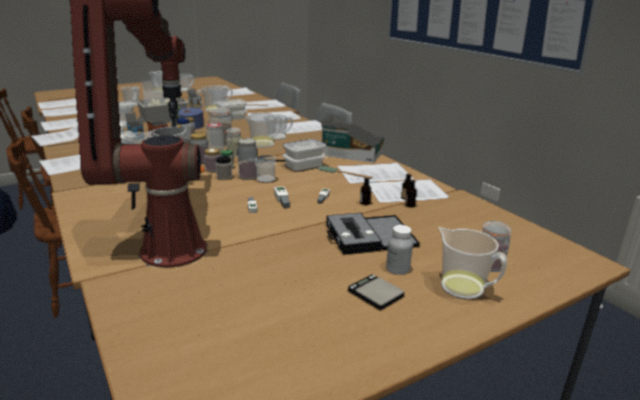

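View pics/side0.png

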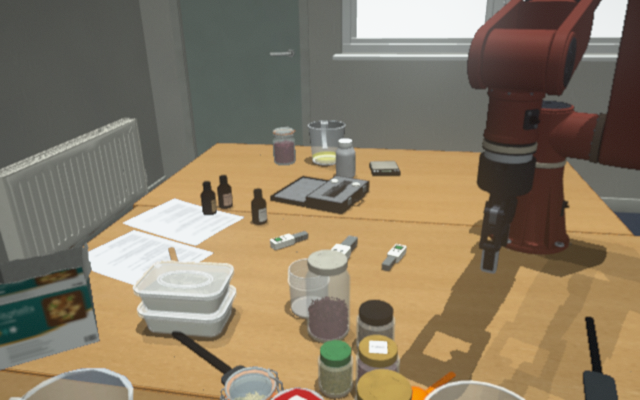

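Three look-alike testers: scene px (252,205), (282,195), (324,195); side px (396,256), (346,248), (286,238). The middle one looks largest. The case is at about (0.55,-0.24), with the oil bottle beyond it. I'll move above the testers to compare them.

Call:
{"op": "move_arm", "data": {"motion": [{"x": -0.03,"y": -0.022,"z": -0.01},{"x": -0.062,"y": -0.045,"z": -0.02},{"x": -0.094,"y": -0.068,"z": -0.03},{"x": -0.126,"y": -0.091,"z": -0.04},{"x": -0.158,"y": -0.115,"z": -0.05},{"x": -0.19,"y": -0.138,"z": -0.06},{"x": -0.222,"y": -0.161,"z": -0.07},{"x": -0.254,"y": -0.185,"z": -0.07},{"x": -0.286,"y": -0.208,"z": -0.07},{"x": -0.318,"y": -0.231,"z": -0.07}]}}

```text
invalid input
```

Call:
{"op": "move_arm", "data": {"motion": [{"x": -0.03,"y": -0.022},{"x": -0.06,"y": -0.044},{"x": -0.085,"y": -0.062},{"x": -0.1,"y": -0.072},{"x": -0.105,"y": -0.076},{"x": -0.105,"y": -0.076},{"x": -0.105,"y": -0.076},{"x": -0.105,"y": -0.076},{"x": -0.105,"y": -0.076},{"x": -0.105,"y": -0.076}]}}

```text
invalid input
```

Run:
```python
from h import *
s=r.observe(); print(s["clock"],s["eef_pos"],np.round(s["tcp_rot"],3))
n="wrist"; im=r.read_camera(n); cv2.imwrite("pics/w1.png",im); c=cam(n,s)
for q in ["meter","case","beaker","amber_bottle","oil_bottle"]:
    for d in r.masks_of(n,q):
        m=d["pixels"]; z={"meter":.028,"case":.038}.get(q,.05)
        p=np.argwhere(m)[:,::-1].astype(float); P=back(c,p,z)[:,:2]
        rc=cv2.minAreaRect(P.astype(np.float32)*1000)
        print(q,round(d["score"],2),np.round(d["at"]),m.sum(),np.round(rc,1) if 0 else rc)
```

```text
0.9 [0.19409419 0.59412367 0.23132007] [[-0.951  0.311  0.   ]
 [ 0.311  0.951  0.   ]
 [-0.     0.    -1.   ]]
```

View pics/w1.png

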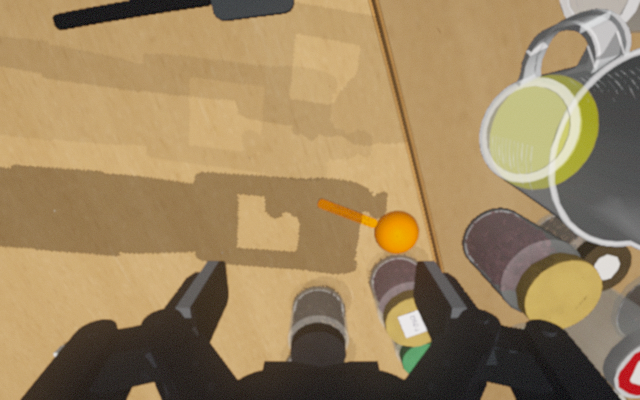

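The arm didn't move, because the rows need every key. This wrist view is still of the start area (jars, spoon).

Call:
{"op": "move_arm", "data": {"motion": [{"x": -0.03,"y": -0.022,"z": -0.01,"roll": 0},{"x": -0.062,"y": -0.045,"z": -0.02,"roll": 0},{"x": -0.094,"y": -0.068,"z": -0.03,"roll": 0},{"x": -0.126,"y": -0.091,"z": -0.04,"roll": 0},{"x": -0.158,"y": -0.115,"z": -0.05,"roll": 0},{"x": -0.19,"y": -0.138,"z": -0.06,"roll": 0},{"x": -0.222,"y": -0.161,"z": -0.07,"roll": 0},{"x": -0.254,"y": -0.185,"z": -0.07,"roll": 0},{"x": -0.286,"y": -0.208,"z": -0.07,"roll": 0},{"x": -0.318,"y": -0.231,"z": -0.07,"roll": 0}], "hand": -1, "newtons": 40}}

```text
clock: 2.03
eef_pos: [0.4256, 0.2742, 0.3021]
tcp_rot: [[-0.951, 0.31, 0.002], [0.31, 0.951, 0.001], [-0.001, 0.001, -1.0]]
force: [0.5, 0.5, 0.6]
finger_gap: 0.0851
gripper_force: 0.0
```

Call:
{"op": "move_arm", "data": {"motion": [{"x": -0.03,"y": -0.022,"z": 0,"roll": 0},{"x": -0.06,"y": -0.044,"z": 0,"roll": 0},{"x": -0.085,"y": -0.062,"z": 0,"roll": 0},{"x": -0.1,"y": -0.072,"z": 0,"roll": 0},{"x": -0.105,"y": -0.076,"z": 0,"roll": 0},{"x": -0.105,"y": -0.076,"z": 0,"roll": 0},{"x": -0.105,"y": -0.076,"z": 0,"roll": 0},{"x": -0.105,"y": -0.076,"z": 0,"roll": 0},{"x": -0.105,"y": -0.076,"z": 0,"roll": 0},{"x": -0.105,"y": -0.076,"z": 0,"roll": 0}]}}

```text
clock: 2.87
eef_pos: [0.5002, 0.172, 0.3013]
tcp_rot: [[-0.951, 0.309, -0.0], [0.309, 0.951, 0.0], [0.0, 0.0, -1.0]]
force: [0.3, -0.6, 0.2]
finger_gap: 0.0853
gripper_force: 0.0
```

Run:
```python
from h import *
s=r.observe(); print(s["clock"],s["eef_pos"],np.round(s["tcp_rot"],3))
n="wrist"; im=r.read_camera(n); cv2.imwrite("pics/w2.png",im); c=cam(n,s)
for q in ["meter","case","beaker","amber_bottle","oil_bottle"]:
    for d in r.masks_of(n,q):
        m=d["pixels"]; z={"meter":.028,"case":.038}.get(q,.05)
        p=np.argwhere(m)[:,::-1].astype(float); P=back(c,p,z)[:,:2]
        rc=cv2.minAreaRect(P.astype(np.float32)*1000)
        print(q,round(d["score"],2),np.round(d["at"]),m.sum(),rc)
```

```text
2.8667 [0.50017111 0.17201578 0.30134741] [[-0.951  0.309 -0.   ]
 [ 0.309  0.951  0.   ]
 [ 0.     0.    -1.   ]]
meter 0.95 [330. 255.] 1469 ((626.3867797851562, 139.77239990234375), (108.10271453857422, 35.95942306518555), 44.31502914428711)
meter 0.93 [293.  43.] 2218 ((355.6989440917969, 193.21543884277344), (106.50433349609375, 31.588104248046875), 70.24394226074219)
meter 0.65 [341. 143.] 3448 ((481.7430419921875, 192.62759399414062), (149.89158630371094, 44.736019134521484), 73.56291198730469)
meter 0.21 [  5. 303.] 576 ((568.4205932617188, -381.43035888671875), (31.537569046020508, 86.83192443847656), 52.06501770019531)
case 0.75 [100. 270.] 14465 ((553.0509643554688, -181.0646209716797), (263.03948974609375, 193.52783203125), 89.22341918945312)
beaker 0.9 [534. 120.] 7230 ((522.9218139648438, 435.6195983886719), (144.34555053710938, 95.87298583984375), 62.709388732910156)
amber_bottle 0.84 [281. 347.] 1017 ((737.541015625, 26.3392333984375), (45.651004791259766, 79.09866333007812), 65.49701690673828)
amber_bottle 0.75 [ 95. 270.] 14658 ((549.071533203125, -170.15530395507812), (255.910400390625, 191.9197998046875), 89.35472869873047)
oil_bottle 0.71 [  4. 306.] 599 ((559.8995971679688, -350.2000732421875), (29.840051651000977, 84.59889221191406), 52.075408935546875)
oil_bottle 0.32 [ 98. 268.] 14854 ((548.886474609375, -170.80123901367188), (254.35128784179688, 190.1496124267578), 89.05005645751953)
```

View pics/w2.png

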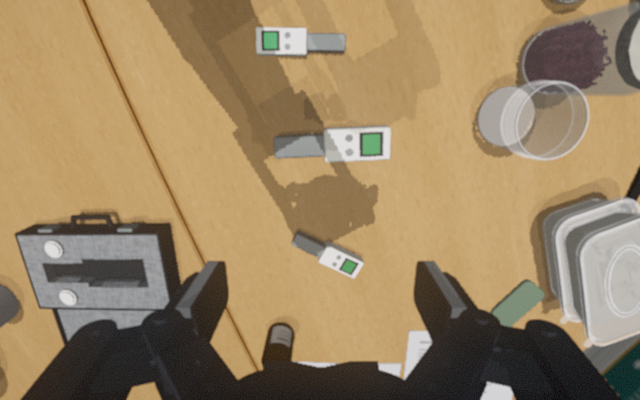

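Shown testers: (300,42), about 106 mm; (333,143), about 150x45 mm; (328,254), about 108 mm. The middle one is the largest and matches 150x42, with its white head to the right at (360,143). The case cutout's wide end is to the right, and the vial caps are at (53,249) and (68,297). I'll confirm with a crop and fit the pose.

```bash
cat >> h.py <<'E'
from scipy.optimize import minimize
def box(x0,x1,y0,y1,z0,z1): return np.array([[x,y,z] for x in(x0,x1) for y in(y0,y1) for z in(z0,z1)])/1000
METER=[box(-21,21,-10,75,0,30),box(-14,14,-75,-10,0,26)]
def Rz(a): return np.array([[np.cos(a),-np.sin(a),0],[np.sin(a),np.cos(a),0],[0,0,1]])
def sil(c,x,y,yaw,z,boxes,ss=8):
    m=np.zeros((400,640),np.uint8)
    for b in boxes:
        p=proj(c,b@Rz(np.radians(yaw)).T+[x,y,z])
        h=cv2.convexHull(p.astype(np.float32))
        cv2.fillConvexPoly(m,np.round(h*256).astype(np.int32),255,cv2.LINE_AA,8)
    return m/255.
def fit(c,mask,x,y,yaw,z,boxes):
    g=mask.astype(float)
    f=lambda p:1-np.minimum(g,s:=sil(c,p[0]/1000,p[1]/1000,p[2],z,boxes)).sum()/np.maximum(g,s).sum()
    o=minimize(f,[x*1000,y*1000,yaw],method="Nelder-Mead",options=dict(initial_simplex=np.array([[x*1000,y*1000,yaw]]*4)+[[0,0,0],[6,0,0],[0,6,0],[0,0,5]],xatol=.05,fatol=1e-5))
    return o.x,1-o.fun
E
python3 - <<'E'
from h import *
s=r.observe(); c=cam("wrist",s); print(s["q"])
im=cv2.imread("pics/w2.png")
ds=r.masks_of("wrist","meter")
d=min(ds,key=lambda d:np.hypot(*(np.array(d["at"])-[335,143])))
o,i=fit(c,d["pixels"],.482,.193,-16.4,0,METER); print(o,i)
s2=sil(c,o[0]/1000,o[1]/1000,o[2],0,METER)
cs,_=cv2.findContours((s2>.5).astype(np.uint8),0,1); k=cv2.resize(im,None,fx=4,fy=4,interpolation=2)
cv2.drawContours(k,[cs[0]*4+2],-1,(0,0,255),1)
cv2.imwrite("pics/crop.png",k[90*4:195*4,250*4:415*4])
for uv in([53,249],[68,297]): print(back(c,uv,.044))
E
```

```text
[ 1.12739623e+01 -2.28642904e+00  1.00738350e+02  5.95397420e-04
  8.15454419e+01 -6.06611319e+01]
[483.40024838 190.62419017 -15.21976048] 0.9163486476279499
[[ 0.49600381 -0.22709763  0.044     ]]
[[ 0.57185558 -0.24967902  0.044     ]]
```

View pics/crop.png

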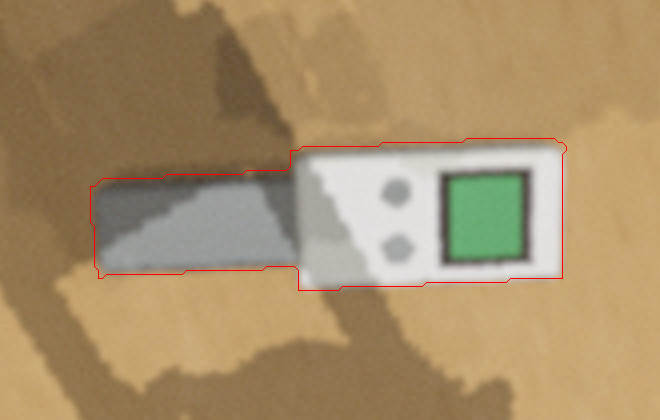

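The crop confirms it: white head with green display and a grey probe end, 150 mm long. The fitted outline matches to within about 1 px. Meter ≈ (0.483, 0.191), yaw -15.2°. Case ≈ (0.548, -0.190), yaw -16.6°. I'll go above the grasp pose.

Call:
{"op": "move_arm", "data": {"motion": [{"x": 0.002,"y": 0.002,"z": 0.01,"roll": 7},{"x": 0.005,"y": 0.005,"z": 0.025,"roll": 14},{"x": 0.008,"y": 0.008,"z": 0.04,"roll": 21},{"x": 0.011,"y": 0.011,"z": 0.06,"roll": 28},{"x": 0.014,"y": 0.014,"z": 0.08,"roll": 35},{"x": 0.017,"y": 0.017,"z": 0.1,"roll": 42},{"x": 0.02,"y": 0.02,"z": 0.12,"roll": 49},{"x": 0.022,"y": 0.022,"z": 0.14,"roll": 56},{"x": 0.022,"y": 0.022,"z": 0.15,"roll": 63},{"x": 0.022,"y": 0.022,"z": 0.16,"roll": 70}]}}

```text
clock: 4.05
eef_pos: [0.4859, 0.1986, 0.1397]
tcp_rot: [[-0.027, 1.0, -0.002], [1.0, 0.027, -0.001], [-0.0, -0.002, -1.0]]
force: [0.3, 0.3, 0.2]
finger_gap: 0.0856
gripper_force: 0.0
```

Call:
{"op": "move_arm", "data": {"motion": [{"x": 0,"y": 0,"z": 0.01,"roll": 6},{"x": 0,"y": 0,"z": 0.02,"roll": 12},{"x": 0,"y": 0,"z": 0.03,"roll": 16},{"x": 0,"y": 0,"z": 0.03,"roll": 17.2},{"x": 0,"y": 0,"z": 0.03,"roll": 17.2},{"x": 0,"y": 0,"z": 0.03,"roll": 17.2},{"x": 0,"y": 0,"z": 0.03,"roll": 17.2},{"x": 0,"y": 0,"z": 0.03,"roll": 17.2},{"x": 0,"y": 0,"z": 0.03,"roll": 17.2},{"x": 0,"y": 0,"z": 0.03,"roll": 17.2}]}}

```text
clock: 4.88
eef_pos: [0.4871, 0.1988, 0.1118]
tcp_rot: [[0.263, 0.965, 0.001], [0.965, -0.263, 0.0], [0.0, 0.001, -1.0]]
force: [-0.6, -0.2, -0.1]
finger_gap: 0.0857
gripper_force: 0.0
```

Run:
```python
from h import *
s=r.observe(); c=cam("wrist",s); print(s["clock"],s["eef_pos"],np.round(s["tcp_rot"],3))
im=r.read_camera("wrist")
ds=r.masks_of("wrist","meter")
vis=None
for d in ds:
    print(d["score"],d["at"],d["pixels"].sum())
    P=back(c,d["at"],.02)[0]
    if np.hypot(P[0]-.483,P[1]-.19)<.07:
        o,i=fit(c,d["pixels"],.483,.191,-15.2,0,METER); print(o,i)
        s2=sil(c,o[0]/1000,o[1]/1000,o[2],0,METER)
        cs,_=cv2.findContours((s2>.5).astype(np.uint8),0,1); cv2.drawContours(im,cs,-1,(0,0,255),1)
cv2.imwrite("pics/w3.png",im)
```

```text
4.8833 [0.48707126 0.19875007 0.11180531] [[ 0.263  0.965  0.001]
 [ 0.965 -0.263  0.   ]
 [ 0.     0.001 -1.   ]]
0.97 [523.5, 218.1] 5607
0.82 [318.7, 188.8] 9276
[483.32962234 190.77868127 -15.3533199 ] 0.9406336965659524
0.65 [165.5, 247.0] 4260
```

View pics/w3.png

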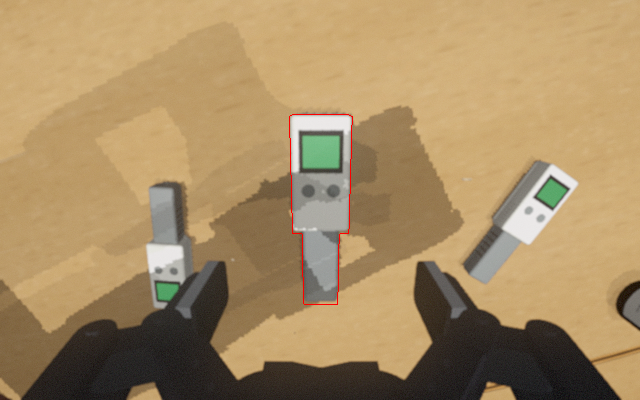

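The outline sits on the tester and neither neighbour is in the fingers' way. I'll descend and grip.

Call:
{"op": "move_arm", "data": {"motion": [{"x": 0.001,"y": -0.0015,"z": 0.015,"roll": 0},{"x": 0.001,"y": -0.0015,"z": 0.035,"roll": 0},{"x": 0.001,"y": -0.0015,"z": 0.055,"roll": 0},{"x": 0.001,"y": -0.0015,"z": 0.075,"roll": 0},{"x": 0.001,"y": -0.0015,"z": 0.09,"roll": 0},{"x": 0.001,"y": -0.0015,"z": 0.098,"roll": 0},{"x": 0.001,"y": -0.0015,"z": 0.102,"roll": 0},{"x": 0.001,"y": -0.0015,"z": 0.102,"roll": 0},{"x": 0.001,"y": -0.0015,"z": 0.102,"roll": 0},{"x": 0.001,"y": -0.0015,"z": 0.102,"roll": 0}]}}

```text
clock: 5.82
eef_pos: [0.4867, 0.2004, 0.0105]
tcp_rot: [[0.264, 0.965, 0.002], [0.965, -0.264, 0.001], [0.001, 0.002, -1.0]]
force: [0.9, -0.3, 0.9]
finger_gap: 0.0856
gripper_force: 0.0
```

Call:
{"op": "move_arm", "data": {"motion": [{"x": 0,"y": 0,"z": 0,"roll": 0},{"x": 0,"y": 0,"z": 0,"roll": 0},{"x": 0,"y": 0,"z": 0,"roll": 0},{"x": 0,"y": 0,"z": 0,"roll": 0},{"x": 0,"y": 0,"z": 0,"roll": 0},{"x": 0,"y": 0,"z": 0,"roll": 0},{"x": 0,"y": 0,"z": 0,"roll": 0},{"x": 0,"y": 0,"z": 0,"roll": 0},{"x": 0,"y": 0,"z": 0,"roll": 0},{"x": 0,"y": 0,"z": 0,"roll": 0}], "hand": 1, "newtons": 40}}

```text
clock: 6.65
eef_pos: [0.4864, 0.2002, 0.01]
tcp_rot: [[0.264, 0.965, 0.001], [0.965, -0.264, 0.0], [0.001, 0.001, -1.0]]
force: [0.0, 0.0, 6.1]
finger_gap: 0.0412
gripper_force: 43.5
```

Gripped, with a gap of 41 mm. I'll lift and work out a viewing pose for the case with the tester in hand.

Call:
{"op": "move_arm", "data": {"motion": [{"x": 0,"y": 0,"z": -0.01,"roll": 0},{"x": 0,"y": 0,"z": -0.03,"roll": 0},{"x": 0,"y": 0,"z": -0.055,"roll": 0},{"x": 0,"y": 0,"z": -0.08,"roll": 0},{"x": 0,"y": 0,"z": -0.105,"roll": 0},{"x": 0,"y": 0,"z": -0.13,"roll": 0},{"x": 0,"y": 0,"z": -0.155,"roll": 0},{"x": 0,"y": 0,"z": -0.18,"roll": 0},{"x": 0,"y": 0,"z": -0.2,"roll": 0},{"x": 0,"y": 0,"z": -0.21,"roll": 0}]}}

```text
clock: 7.48
eef_pos: [0.4862, 0.2003, 0.222]
tcp_rot: [[0.264, 0.965, 0.003], [0.965, -0.264, 0.001], [0.002, 0.003, -1.0]]
force: [0.1, 0.1, -1.1]
finger_gap: 0.0405
gripper_force: 42.8
```

Run:
```python
from h import *
s=r.observe(); print(s["clock"],s["eef_pos"],s["finger_gap"])
a=np.radians(-16.6); R=np.array(s["tcp_rot"])
C=np.array([.5483,-.1905,0]); pts=np.array([[-40,-50,44],[40,-50,44],[-23.5,79,38],[23.5,79,38],[-16,-79,38],[16,-79,38],[64,109,38],[-64,-109,38]])/1000
W=pts@Rz(a).T+C
for dy in(-.1,-.05,0,.05,.1,.15):
    s2=dict(tcp_rot=R,eef_pos=C+Rz(a)@[0,dy,0]+[0,0,.22]); c=cam("wrist",s2)
    # held meter corners
    H=(METER[0]-[0,.01,.01])@Rz(a).T+s2["eef_pos"]; H2=(METER[1]-[0,.01,.01])@Rz(a).T+s2["eef_pos"]
    print(dy,np.round(proj(c,W)).astype(int).tolist(),"meter rows",proj(c,np.r_[H,H2])[:,1].min().round(),proj(c,np.r_[H,H2])[:,1].max().round())
```

```text
7.4833 [0.48616135 0.20028796 0.22198631] 0.04047323344916628
-0.1 [[281, 128], [364, 130], [300, -20], [353, -18], [306, 157], [338, 158], [401, -54], [259, 185]] meter rows 126.0 418.0
-0.05 [[282, 178], [361, 180], [299, 41], [350, 42], [306, 204], [336, 205], [397, 8], [261, 230]] meter rows 126.0 418.0
0 [[282, 224], [358, 226], [299, 97], [348, 98], [305, 247], [334, 248], [392, 66], [263, 271]] meter rows 126.0 418.0
0.05 [[283, 267], [355, 268], [299, 149], [346, 150], [305, 287], [333, 287], [388, 120], [264, 308]] meter rows 126.0 418.0
0.1 [[284, 305], [353, 306], [299, 197], [343, 198], [305, 323], [331, 323], [384, 171], [266, 342]] meter rows 126.0 418.0
0.15 [[284, 340], [351, 341], [298, 241], [341, 241], [304, 356], [330, 356], [380, 216], [267, 373]] meter rows 126.0 418.0
```

Call:
{"op": "move_arm", "data": {"motion": [{"x": -0.015,"y": 0.002,"z": 0,"roll": 0},{"x": -0.045,"y": 0.005,"z": 0,"roll": 0},{"x": -0.08,"y": 0.009,"z": 0,"roll": 0},{"x": -0.12,"y": 0.014,"z": 0,"roll": 0.3},{"x": -0.16,"y": 0.018,"z": 0,"roll": 0.6},{"x": -0.2,"y": 0.022,"z": 0,"roll": 0.9},{"x": -0.24,"y": 0.027,"z": 0,"roll": 1.3},{"x": -0.28,"y": 0.032,"z": 0,"roll": 1.3},{"x": -0.315,"y": 0.037,"z": 0,"roll": 1.3},{"x": -0.345,"y": 0.041,"z": 0,"roll": 1.3}]}}

```text
clock: 8.32
eef_pos: [0.4323, -0.1453, 0.218]
tcp_rot: [[0.287, 0.958, -0.002], [0.958, -0.287, 0.001], [0.0, -0.002, -1.0]]
force: [-0.7, 0.4, -1.5]
finger_gap: 0.0414
gripper_force: 42.7
```

Call:
{"op": "move_arm", "data": {"motion": [{"x": -0.02,"y": 0.001,"z": 0,"roll": 0},{"x": -0.03,"y": 0.002,"z": 0,"roll": 0},{"x": -0.033,"y": 0.002,"z": 0,"roll": 0},{"x": -0.033,"y": 0.002,"z": 0,"roll": 0},{"x": -0.033,"y": 0.002,"z": 0,"roll": 0},{"x": -0.033,"y": 0.002,"z": 0,"roll": 0},{"x": -0.033,"y": 0.002,"z": 0,"roll": 0},{"x": -0.033,"y": 0.002,"z": 0,"roll": 0},{"x": -0.033,"y": 0.002,"z": 0,"roll": 0},{"x": -0.033,"y": 0.002,"z": 0,"roll": 0}]}}

```text
clock: 9.15
eef_pos: [0.4268, -0.1753, 0.2194]
tcp_rot: [[0.285, 0.959, 0.0], [0.959, -0.285, 0.0], [0.0, 0.0, -1.0]]
force: [0.4, -0.8, -2.5]
finger_gap: 0.0407
gripper_force: 42.7
```

Run:
```python
from h import *
s=r.observe(); print(s["clock"],s["eef_pos"],np.round(s["tcp_rot"],4).tolist(),s["finger_gap"])
c=cam("wrist",s); im=r.read_camera("wrist"); cv2.imwrite("pics/w4raw.png",im)
a=np.radians(-16.6); C=np.array([.5483,-.1905,0])
pr=proj(c,np.array([[-40,-50,44],[40,-50,44]])/1000@Rz(a).T+C); print(pr)
g=cv2.cvtColor(im,6); P=[]
for p in pr:
    u,v=np.round(p).astype(int); w=g[v-22:v+22,u-22:u+22].astype(np.uint8)
    t,b=cv2.threshold(w,0,255,cv2.THRESH_OTSU); n,l,st,ce=cv2.connectedComponentsWithStats(b)
    k=min(range(1,n),key=lambda i:np.hypot(*(ce[i]-22))-st[i,4]*.01); q=ce[k]+[u-22,v-22]; print(t,st[k],q); P.append(back(c,q,.044)[0])
P=np.array(P); d=P[1]-P[0]; yaw=np.arctan2(d[1],d[0]); ctr=P.mean(0)+Rz(yaw)@[0,.05,0]
print(np.linalg.norm(d),np.degrees(yaw),ctr)
def poly(z,pts): return proj(c,np.array([[x/1000,y/1000,z] for x,y in pts])@Rz(yaw).T+[ctr[0],ctr[1],0])
out=[(-16.5,-79),(-16.5,-14),(-23.5,-14),(-23.5,79),(23.5,79),(23.5,-14),(16.5,-14),(16.5,-79)]
k=cv2.resize(im,None,fx=2,fy=2)
for pts in(out,[(-64,-109),(-64,109),(64,109),(64,-109)]): cv2.polylines(k,[np.round(poly(.038,pts)*2+.5).astype(int)],True,(0,0,255),1)
cv2.imwrite("pics/w4.png",k[0:600,480:1280])
```

```text
9.15 [ 0.42677925 -0.1753405   0.21937429] [[0.2848, 0.9586, 0.0001], [0.9586, -0.2848, 0.0], [0.0001, 0.0001, -1.0]] 0.04072402816621316
[[399.70875166 207.06351889]
 [475.31688324 207.10532995]]
159.0 [ 10   0  34  44 826] [406.70460048 208.83050847]
210.0 [ 10  12  26  24 476] [475.54621849 208.22058824]
0.07295984956894179 -16.050597639783792 [ 0.55117499 -0.19301272  0.044     ]
```

View pics/w4.png

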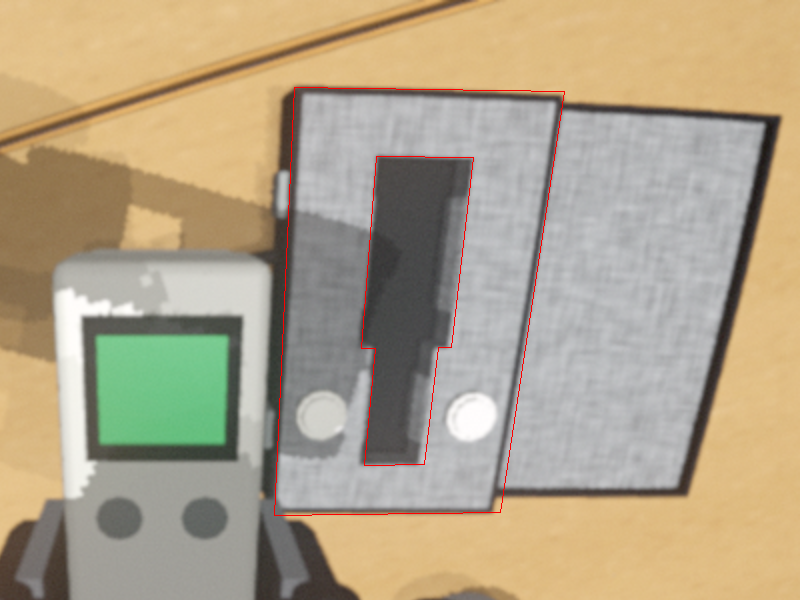

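The left cap blob merged with a shadow line. By eye the caps are at full-frame px (401,208) and (475.7,208.2). I'll recompute from those and check against the cutout and rim edges.

Run:
```python
from h import *
s=r.observe(); c=cam("wrist",s); im=cv2.imread("pics/w4raw.png"); g=cv2.GaussianBlur(cv2.cvtColor(im,6),(3,3),0).astype(np.float32)
w=cv2.resize(im[188:228,380:422],None,fx=1,fy=1)
P=back(c,[[401,208],[475.7,208.2]],.044); d=P[1]-P[0]; yaw=np.degrees(np.arctan2(d[1],d[0])); ctr=P.mean(0)+Rz(np.radians(yaw))@[0,.05,0]
print("caps",np.linalg.norm(d),yaw,ctr)
# edge fit: sample along cutout edges w/o pads: offsets +-1.5mm outside minus inside
segs=[((-23.5,79),(23.5,79),(0,1)),((-16.5,-79),(16.5,-79),(0,-1)),((-23.5,63),(-23.5,78),(-1,0)),((23.5,63),(23.5,78),(1,0)),
 ((-23.5,-13),(-23.5,3),(-1,0)),((23.5,-13),(23.5,3),(1,0)),((-16.5,-28),(-16.5,-15),(-1,0)),((16.5,-28),(16.5,-15),(1,0)),((16.5,-78),(16.5,-68),(1,0)),((-16.5,-78),(-16.5,-68),(-1,0))]
A=[];N=[]
for a,b,n in segs:
    for t in np.linspace(0.05,.95,15): A.append([a[0]+(b[0]-a[0])*t,a[1]+(b[1]-a[1])*t,38]);N.append([n[0],n[1],0])
A=np.array(A)/1000;N=np.array(N)/1000
def samp(p,q):
    uv=proj(c,q@Rz(np.radians(p[2])).T+[p[0]/1000,p[1]/1000,0]).astype(np.float32)
    return cv2.remap(g,uv[:,0],uv[:,1],1).ravel()
f=lambda p:-np.mean(np.tanh((samp(p,A+1.5*N)-samp(p,A-1.5*N))/40))
p0=np.array([ctr[0]*1000,ctr[1]*1000,yaw])
best=min((minimize(f,p0+[dx,dy,0],method="Nelder-Mead",options=dict(initial_simplex=p0+[dx,dy,0]+np.array([[0,0,0],[2,0,0],[0,2,0],[0,0,1.5]]))) for dx in(-3,0,3) for dy in(-3,0,3)),key=lambda o:o.fun)
print("cutout",best.x,best.fun,f(p0))
# held meter fit
d=r.masks_of("wrist","meter")
R=np.array(s["tcp_rot"]);e=np.array(s["eef_pos"]); print([(x["score"],x["at"],x["pixels"].sum()) for x in d])
# display in hand: expected center in meter frame x0
k=cv2.resize(im,None,fx=4,fy=4)
def poly(p,z,pts): return proj(c,np.array([[x/1000,y/1000,z] for x,y in pts])@Rz(np.radians(p[2])).T+[p[0]/1000,p[1]/1000,0])
out=[(-16.5,-79),(-16.5,-14),(-23.5,-14),(-23.5,79),(23.5,79),(23.5,-14),(16.5,-14),(16.5,-79)]
for p,col in((p0,(0,255,0)),(best.x,(0,0,255))):
    for z,pts in((.038,out),(.038,[(-64,-109),(-64,109),(64,109),(64,-109)])): cv2.polylines(k,[np.round(poly(p,z,pts)*4+1.5).astype(int)],True,col,1)
    cv2.polylines(k,[np.round(poly(p,.038,out)*4+1.5).astype(int)],True,col,1)
# held meter top predicted, meter y=10 at TCP, top 20mm behind TCP
M=np.array([[-21,75,30],[21,75,30],[21,-10,30],[-21,-10,30]])/1000-[0,.010,.010]
ym=np.degrees(np.arctan2(R[1,0],R[0,0]))-90
cv2.polylines(k,[np.round(proj(c,M@Rz(np.radians(ym)).T+e)*4+1.5).astype(int)],True,(255,0,0),1)
cv2.imwrite("pics/w5.png",cv2.resize(k[130:1100,1040:2080],(640,597)))
```

```text
caps 0.07916829137713328 -16.75092169605082 [ 0.54900794 -0.19208369  0.044     ]
cutout [ 549.8318128  -192.61103282  -17.12041202] -0.9348291754722595 -0.89039075
[]
```

View pics/w5.png

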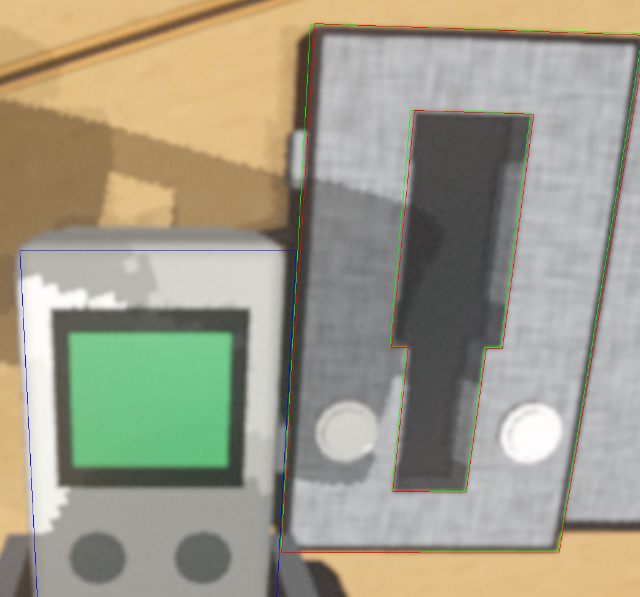

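The cap fit and cutout fit agree: case ≈ (0.5495, -0.1924), yaw -17°. The held tester appears centred to within about 1 mm. I'll move over the cutout and lower partway.

Call:
{"op": "move_arm", "data": {"motion": [{"x": 0.003,"y": 0.013,"z": 0,"roll": 0.1},{"x": 0.008,"y": 0.035,"z": 0.005,"roll": 0.2},{"x": 0.015,"y": 0.065,"z": 0.02,"roll": 0.3},{"x": 0.022,"y": 0.095,"z": 0.04,"roll": 0.45},{"x": 0.027,"y": 0.115,"z": 0.065,"roll": 0.45},{"x": 0.0286,"y": 0.1215,"z": 0.09,"roll": 0.45},{"x": 0.0286,"y": 0.1233,"z": 0.115,"roll": 0.45},{"x": 0.0286,"y": 0.1233,"z": 0.135,"roll": 0.45},{"x": 0.0286,"y": 0.1233,"z": 0.144,"roll": 0.45},{"x": 0.0286,"y": 0.1233,"z": 0.144,"roll": 0.45}]}}

```text
clock: 10.08
eef_pos: [0.5506, -0.1825, 0.0721]
tcp_rot: [[0.293, 0.956, -0.006], [0.956, -0.293, 0.003], [0.001, -0.006, -1.0]]
force: [-0.3, 0.9, -0.9]
finger_gap: 0.0409
gripper_force: 42.6
```

Call:
{"op": "move_arm", "data": {"motion": [{"x": 0,"y": 0,"z": 0,"roll": 0},{"x": 0,"y": 0,"z": 0,"roll": 0},{"x": 0,"y": 0,"z": 0.003,"roll": 0},{"x": 0,"y": 0,"z": 0.007,"roll": 0},{"x": 0,"y": 0,"z": 0.011,"roll": 0},{"x": 0,"y": 0,"z": 0.015,"roll": 0},{"x": 0,"y": 0,"z": 0.018,"roll": 0},{"x": 0,"y": 0,"z": 0.02,"roll": 0},{"x": 0,"y": 0,"z": 0.02,"roll": 0},{"x": 0,"y": 0,"z": 0.02,"roll": 0}]}}

```text
clock: 10.92
eef_pos: [0.5527, -0.1835, 0.055]
tcp_rot: [[0.293, 0.956, -0.001], [0.956, -0.293, 0.0], [0.0, -0.001, -1.0]]
force: [-0.1, -0.4, -2.4]
finger_gap: 0.0411
gripper_force: 42.7
```

Run:
```python
from h import *
s=r.observe(); print(s["clock"],s["eef_pos"],np.round(s["tcp_rot"],4).tolist(),s["force"])
e=np.array(s["eef_pos"])[:2]-[.5531,-.183]; R=np.array(s["tcp_rot"]); print("err tool",e@R[:2,0],e@R[:2,1],np.degrees(np.arctan2(R[1,0],R[0,0])))
im=r.read_camera("wrist"); im2=r.read_camera("side"); 
cv2.imwrite("pics/w6.png",np.hstack([cv2.resize(im,(480,300)),cv2.resize(im2[150:230,255:383],(320,200)) if 0 else cv2.resize(im2[155:230,262:382],(320,200)).copy() if 0 else cv2.copyMakeBorder(cv2.resize(im2[155:230,262:382],(320,200)),0,100,0,0,0)]))
```

```text
10.9167 [ 0.55273237 -0.18346642  0.05496716] [[0.2931, 0.9561, -0.0006], [0.9561, -0.2931, 0.0003], [0.0001, -0.0006, -1.0]] [-0.09613025 -0.42480693 -2.40567101]
err tool -0.0005536821892786532 -0.00021478567904438683 72.95701182763287
```

View pics/w6.png

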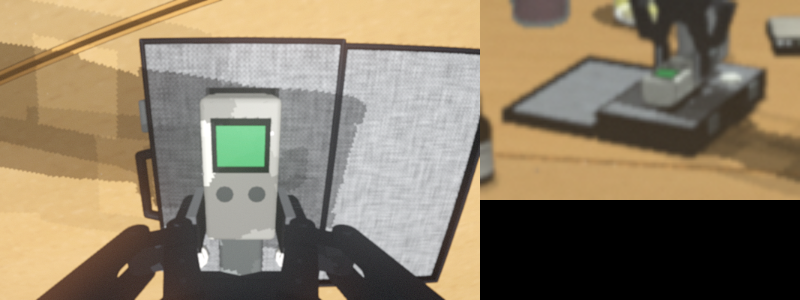

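The tester hangs centred over the cutout, with the dark slot end just past its head. I'll lower it onto the pads.

Call:
{"op": "move_arm", "data": {"motion": [{"x": 0.0005,"y": 0,"z": 0.003,"roll": 0},{"x": 0.0005,"y": 0,"z": 0.006,"roll": 0},{"x": 0.0005,"y": 0,"z": 0.009,"roll": 0},{"x": 0.0005,"y": 0,"z": 0.011,"roll": 0},{"x": 0.0005,"y": 0,"z": 0.013,"roll": 0},{"x": 0.0005,"y": 0,"z": 0.015,"roll": 0},{"x": 0.0005,"y": 0,"z": 0.016,"roll": 0},{"x": 0.0005,"y": 0,"z": 0.017,"roll": 0},{"x": 0.0005,"y": 0,"z": 0.017,"roll": 0},{"x": 0.0005,"y": 0,"z": 0.017,"roll": 0}]}}

```text
clock: 11.85
eef_pos: [0.5537, -0.1833, 0.0386]
tcp_rot: [[0.293, 0.956, 0.001], [0.956, -0.293, -0.001], [-0.0, 0.001, -1.0]]
force: [0.9, -0.0, -1.1]
finger_gap: 0.0409
gripper_force: 42.7
```

Call:
{"op": "move_arm", "data": {"motion": [{"x": 0,"y": 0,"z": 0.001,"roll": 0},{"x": 0,"y": 0,"z": 0.002,"roll": 0},{"x": 0,"y": 0,"z": 0.003,"roll": 0},{"x": 0,"y": 0,"z": 0.003,"roll": 0},{"x": 0,"y": 0,"z": 0.003,"roll": 0},{"x": 0,"y": 0,"z": 0.003,"roll": 0},{"x": 0,"y": 0,"z": 0.003,"roll": 0},{"x": 0,"y": 0,"z": 0.003,"roll": 0},{"x": 0,"y": 0,"z": 0.003,"roll": 0},{"x": 0,"y": 0,"z": 0.003,"roll": 0}]}}

```text
clock: 12.68
eef_pos: [0.5539, -0.1835, 0.0366]
tcp_rot: [[0.293, 0.956, 0.001], [0.956, -0.293, -0.001], [-0.0, 0.001, -1.0]]
force: [-0.1, 0.0, 6.4]
finger_gap: 0.0409
gripper_force: 43.6
```

It's resting on the pads (6 N). I'll release, then rise.

Call:
{"op": "move_arm", "data": {"motion": [{"x": 0,"y": 0,"z": 0,"roll": 0},{"x": 0,"y": 0,"z": 0,"roll": 0},{"x": 0,"y": 0,"z": 0,"roll": 0},{"x": 0,"y": 0,"z": 0,"roll": 0},{"x": 0,"y": 0,"z": 0,"roll": 0},{"x": 0,"y": 0,"z": -0.01,"roll": 0},{"x": 0,"y": 0,"z": -0.025,"roll": 0},{"x": 0.01,"y": 0,"z": -0.045,"roll": 0},{"x": 0.02,"y": 0,"z": -0.06,"roll": 0},{"x": 0.022,"y": 0,"z": -0.065,"roll": 0}], "hand": -1}}

```text
clock: 13.52
eef_pos: [0.5619, -0.1619, 0.1039]
tcp_rot: [[0.292, 0.956, 0.005], [0.956, -0.292, -0.002], [-0.0, 0.006, -1.0]]
force: [0.9, 0.0, 0.4]
finger_gap: 0.0854
gripper_force: 0.0
```

Call:
{"op": "move_arm", "data": {"motion": [{"x": 0,"y": 0,"z": 0,"roll": 0},{"x": 0,"y": 0,"z": 0,"roll": 0},{"x": 0,"y": 0,"z": 0,"roll": 0},{"x": 0,"y": 0,"z": 0,"roll": 0},{"x": 0,"y": 0,"z": 0,"roll": 0},{"x": 0,"y": 0,"z": 0,"roll": 0},{"x": 0,"y": 0,"z": 0,"roll": 0},{"x": 0,"y": 0,"z": 0,"roll": 0},{"x": 0,"y": 0,"z": 0,"roll": 0},{"x": 0,"y": 0,"z": 0,"roll": 0}], "hand": 1}}

```text
clock: 14.35
eef_pos: [0.5596, -0.1621, 0.1003]
tcp_rot: [[0.293, 0.956, -0.0], [0.956, -0.293, 0.0], [-0.0, -0.0, -1.0]]
force: [-0.8, 0.2, 0.2]
finger_gap: 0.0
gripper_force: 0.0
```

Run:
```python
from h import *
s=r.observe(); c=cam("wrist",s); print(s["clock"],s["eef_pos"],s["finger_gap"],s["force"])
im=r.read_camera("wrist"); P0=(.5495,-.1924,-17)
for z in(.020,.028,):
    M=np.array([[-21,75,30],[21,75,30],[21,-10,30],[-21,-10,30]])/1000+[0,0,z]
    cv2.polylines(im,[np.round(proj(c,M@Rz(np.radians(-17)).T+[.5495,-.1924,0])).astype(int)],True,(0,0,255) if z==.028 else (255,0,0),1)
cv2.imwrite("pics/w7.png",im)
```

```text
14.35 [ 0.5595511  -0.16208927  0.10027502] 1.7945344071262426e-05 [-0.77697178  0.20419319  0.19398607]
```

View pics/w7.png

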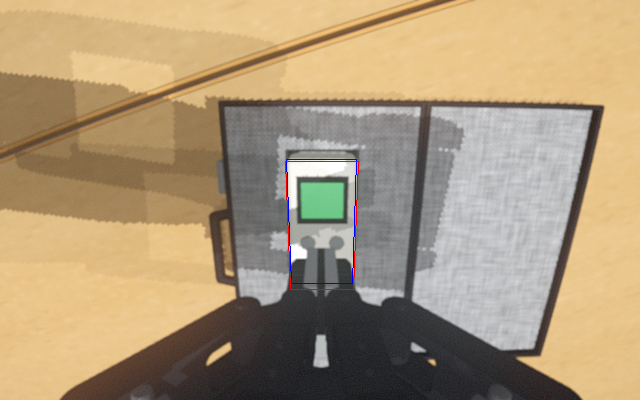

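The tester sits in the cutout aligned with the predicted outline, and the closed fingertips are above the head. I'll press the head down.

Call:
{"op": "move_arm", "data": {"motion": [{"x": 0,"y": 0,"z": 0.012,"roll": 0},{"x": 0,"y": 0,"z": 0.027,"roll": 0},{"x": 0,"y": 0,"z": 0.037,"roll": 0},{"x": 0,"y": 0,"z": 0.041,"roll": 0},{"x": 0,"y": 0,"z": 0.043,"roll": 0},{"x": 0,"y": 0,"z": 0.045,"roll": 0},{"x": 0,"y": 0,"z": 0.046,"roll": 0},{"x": 0,"y": 0,"z": 0.047,"roll": 0},{"x": 0,"y": 0,"z": 0.048,"roll": 0},{"x": 0,"y": 0,"z": 0.049,"roll": 0}]}}

```text
clock: 15.23
eef_pos: [0.5596, -0.1614, 0.0526]
tcp_rot: [[0.293, 0.956, -0.001], [0.956, -0.293, 0.001], [0.001, -0.001, -1.0]]
force: [-3.7, 2.2, 8.2]
finger_gap: 0.0002
gripper_force: 4.3
```

Call:
{"op": "move_arm", "data": {"motion": [{"x": 0,"y": 0,"z": 0.0005,"roll": 0},{"x": 0,"y": 0,"z": 0.001,"roll": 0},{"x": 0,"y": 0,"z": 0.0015,"roll": 0},{"x": 0,"y": 0,"z": 0.002,"roll": 0},{"x": 0,"y": 0,"z": 0.0025,"roll": 0},{"x": 0,"y": 0,"z": 0.003,"roll": 0},{"x": 0,"y": 0,"z": 0.003,"roll": 0},{"x": 0,"y": 0,"z": 0.003,"roll": 0},{"x": 0,"y": 0,"z": 0.003,"roll": 0},{"x": 0,"y": 0,"z": 0.003,"roll": 0}]}}

```text
clock: 16.07
eef_pos: [0.5585, -0.1622, 0.0501]
tcp_rot: [[0.292, 0.956, -0.004], [0.956, -0.292, 0.0], [-0.001, -0.003, -1.0]]
force: [-6.6, 0.7, 11.2]
finger_gap: -0.0001
gripper_force: 5.5
```

Call:
{"op": "move_arm", "data": {"motion": [{"x": 0,"y": 0,"z": 0.0005,"roll": 0},{"x": 0,"y": 0,"z": 0.001,"roll": 0},{"x": 0,"y": 0,"z": 0.0015,"roll": 0},{"x": 0,"y": 0,"z": 0.002,"roll": 0},{"x": 0,"y": 0,"z": 0.002,"roll": 0},{"x": 0,"y": 0,"z": 0.002,"roll": 0},{"x": 0,"y": 0,"z": 0.002,"roll": 0},{"x": 0,"y": 0,"z": 0.002,"roll": 0},{"x": 0,"y": 0,"z": 0.002,"roll": 0},{"x": 0,"y": 0,"z": 0.002,"roll": 0}]}}

```text
clock: 16.9
eef_pos: [0.5586, -0.1622, 0.0501]
tcp_rot: [[0.292, 0.956, -0.004], [0.956, -0.292, 0.0], [-0.001, -0.004, -1.0]]
force: [-11.1, 2.3, 21.0]
finger_gap: -0.0006
gripper_force: 10.5
```

The head is at a hard stop at z = 50.1 mm, so it's home. Next I'll press the probe end at y = -48.

Call:
{"op": "move_arm", "data": {"motion": [{"x": 0,"y": 0,"z": -0.008,"roll": 0},{"x": 0,"y": 0,"z": -0.025,"roll": 0},{"x": -0.01,"y": 0,"z": -0.03,"roll": 0},{"x": -0.035,"y": 0,"z": -0.03,"roll": 0},{"x": -0.06,"y": 0,"z": -0.03,"roll": 0},{"x": -0.075,"y": 0,"z": -0.03,"roll": 0},{"x": -0.08,"y": 0,"z": -0.027,"roll": 0},{"x": -0.08,"y": 0,"z": -0.018,"roll": 0},{"x": -0.08,"y": 0,"z": -0.01,"roll": 0},{"x": -0.08,"y": 0,"z": -0.007,"roll": 0}]}}

```text
clock: 17.73
eef_pos: [0.5348, -0.2371, 0.0508]
tcp_rot: [[0.293, 0.956, -0.003], [0.956, -0.293, 0.002], [0.001, -0.004, -1.0]]
force: [-0.8, 1.2, -0.4]
finger_gap: 0.0003
gripper_force: 0.0
```

Call:
{"op": "move_arm", "data": {"motion": [{"x": 0,"y": 0,"z": 0.0005,"roll": 0},{"x": 0,"y": 0,"z": 0.0015,"roll": 0},{"x": 0,"y": 0,"z": 0.0025,"roll": 0},{"x": 0,"y": 0,"z": 0.0035,"roll": 0},{"x": 0,"y": 0,"z": 0.0045,"roll": 0},{"x": 0,"y": 0,"z": 0.0055,"roll": 0},{"x": 0,"y": 0,"z": 0.0065,"roll": 0},{"x": 0,"y": 0,"z": 0.007,"roll": 0},{"x": 0,"y": 0,"z": 0.007,"roll": 0},{"x": 0,"y": 0,"z": 0.007,"roll": 0}]}}

```text
clock: 18.57
eef_pos: [0.5361, -0.2386, 0.0463]
tcp_rot: [[0.293, 0.956, 0.0], [0.956, -0.293, -0.0], [-0.0, 0.0, -1.0]]
force: [0.9, 0.4, -0.3]
finger_gap: 0.0001
gripper_force: 0.0
```

Call:
{"op": "move_arm", "data": {"motion": [{"x": 0,"y": 0,"z": 0.0005,"roll": 0},{"x": 0,"y": 0,"z": 0.001,"roll": 0},{"x": 0,"y": 0,"z": 0.0015,"roll": 0},{"x": 0,"y": 0,"z": 0.002,"roll": 0},{"x": 0,"y": 0,"z": 0.0025,"roll": 0},{"x": 0,"y": 0,"z": 0.003,"roll": 0},{"x": 0,"y": 0,"z": 0.003,"roll": 0},{"x": 0,"y": 0,"z": 0.003,"roll": 0},{"x": 0,"y": 0,"z": 0.003,"roll": 0},{"x": 0,"y": 0,"z": 0.003,"roll": 0}]}}

```text
clock: 19.4
eef_pos: [0.5363, -0.2387, 0.046]
tcp_rot: [[0.293, 0.956, -0.001], [0.956, -0.293, 0.0], [-0.0, -0.001, -1.0]]
force: [-5.2, 2.7, 14.4]
finger_gap: -0.0
gripper_force: 7.1
```

The probe end is at a hard stop at 46.0 mm. I'll re-check the head, then retreat.

Call:
{"op": "move_arm", "data": {"motion": [{"x": 0,"y": 0,"z": -0.008,"roll": 0},{"x": 0,"y": 0,"z": -0.022,"roll": 0},{"x": 0.02,"y": 0,"z": -0.026,"roll": 0},{"x": 0.05,"y": 0,"z": -0.026,"roll": 0},{"x": 0.075,"y": 0,"z": -0.026,"roll": 0},{"x": 0.08,"y": 0,"z": -0.02,"roll": 0},{"x": 0.08,"y": 0,"z": -0.01,"roll": 0},{"x": 0.08,"y": 0,"z": -0.006,"roll": 0},{"x": 0.08,"y": 0,"z": -0.0045,"roll": 0},{"x": 0.08,"y": 0,"z": -0.0045,"roll": 0}]}}

```text
clock: 20.23
eef_pos: [0.5595, -0.1616, 0.05]
tcp_rot: [[0.295, 0.956, -0.002], [0.956, -0.295, 0.003], [0.003, -0.003, -1.0]]
force: [-5.4, 6.8, 18.1]
finger_gap: 0.0003
gripper_force: 8.9
```

Call:
{"op": "move_arm", "data": {"motion": [{"x": 0,"y": 0,"z": 0,"roll": 0},{"x": 0,"y": 0,"z": 0,"roll": 0},{"x": 0,"y": 0,"z": 0,"roll": 0},{"x": 0,"y": 0,"z": 0,"roll": 0},{"x": 0,"y": 0,"z": 0,"roll": 0},{"x": 0,"y": 0,"z": 0,"roll": 0},{"x": 0,"y": 0,"z": 0,"roll": 0},{"x": 0,"y": 0,"z": 0,"roll": 0},{"x": 0,"y": 0,"z": 0,"roll": 0},{"x": 0,"y": 0,"z": 0,"roll": 0}]}}

```text
clock: 21.07
eef_pos: [0.5595, -0.1617, 0.05]
tcp_rot: [[0.295, 0.955, -0.001], [0.955, -0.295, 0.004], [0.003, -0.002, -1.0]]
force: [-5.0, 7.6, 17.0]
finger_gap: -0.0
gripper_force: 8.7
```

Call:
{"op": "move_arm", "data": {"motion": [{"x": 0,"y": 0,"z": -0.008,"roll": 0},{"x": 0,"y": 0,"z": -0.025,"roll": 0},{"x": 0,"y": 0,"z": -0.05,"roll": 0},{"x": 0,"y": 0,"z": -0.08,"roll": 0},{"x": 0,"y": 0,"z": -0.11,"roll": 0},{"x": 0,"y": 0,"z": -0.135,"roll": 0},{"x": 0,"y": 0,"z": -0.15,"roll": 0},{"x": 0,"y": 0,"z": -0.155,"roll": 0},{"x": 0,"y": 0,"z": -0.155,"roll": 0},{"x": 0,"y": 0,"z": -0.155,"roll": 0}]}}

```text
clock: 21.9
eef_pos: [0.5586, -0.1626, 0.2013]
tcp_rot: [[0.294, 0.956, -0.002], [0.956, -0.294, 0.0], [-0.0, -0.002, -1.0]]
force: [-1.1, -0.8, -0.4]
finger_gap: -0.0001
gripper_force: 0.0
```

Run:
```python
from h import *
s=r.observe(); c=cam("wrist",s); print(s["clock"],s["eef_pos"],s["force"])
r.read_camera("wrist")
for d in r.masks_of("wrist","meter"): print(d["score"],d["at"],d["pixels"].sum(),back(c,d["at"],.05))
```

```text
21.9 [ 0.55864103 -0.16259622  0.20130318] [-1.0571476  -0.75398931 -0.43503857]
0.7 [321.7, 184.1] 4677 [[ 0.55830331 -0.16158605  0.05      ]]
```

```bash
python3 -c "
from station import r
print(r.hand_in())"
```

```text
the job is handed in; nothing more can be done
None
```

The pocket tester is in its case cutout, display up and pressed home (head top at 50.0 mm, probe-end top at 46.0 mm). It has been let go and the job is handed in at about 22 s.

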